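# Lock the bean hopper onto the coffee grinder and open its shutter

## Robot

A 6-joint arm with a two-finger parallel gripper is mounted at the origin on a cart in front of the work surface, level with it; the furniture and walls round the work are solid. World frame = base frame: x ahead of the robot, y to its left, z up, the work surface at z = 0. Lengths are in m, angles in degrees, forces in N, time in s.
With the tool pointing down it reaches from about 0.4 to 0.825 m from the base axis. Payload 7 kg.
Tool frame: the origin (TCP) lies midway between the tips of the shut fingers; the grasp point (between the pads) lies 19 mm behind it; z points along the fingers, y is the line along which they close (so a half turn about z gives the same grasp; the last joint's range is limited). The gripper opens to 88 mm and grips with 3 to 60 N. Pads are 19 mm wide; open, the fingers measure 130 mm over their backs; the gripper's body (78 mm by 193 mm) begins 47 mm behind the grasp point.
Start: joints at [92.309, 20.546, 0.682, 0, -70.136, -16.507], TCP at [0.166, 0.654, 0.227] pointing down, gripper open.
Joint ranges: [-176.03, 176.03], [-82.01, 121.73], [-58.28, 71.71], [-173.87, 95.51], [-174.79, -0.11], [-173.66, 173.66]. Speed limits (degrees/s): [136.94, 136.94, 172.46, 180, 180, 180].

## Interface

Orientations are given as a 3x3 rotation matrix whose columns are the frame's x, y, z axes.
In Python, from rig import robot gives the robot as it stands. Calls block until the motion is done:
- robot.goto(position, orientation): joint-space move of the TCP to a pose.
- robot.servo_line(position, ori=None, speed=0.15): straight line of the TCP; ori=None keeps the orientation; speed is the mean speed in m/s.
- robot.movej(angles): joint-space move.
- robot.move_gripper(opening): opening from 0.0 (shut) to 1.0 (fully open); the grip force is fixed at half the most; returns when the fingers have stopped.
- robot.dwell(seconds).
- robot.ik(position, orientation): joint angles nearest the present ones, or None.
- robot.grab_frame(name): name is "side" or "top" or "wrist"; returns (picture, depth): 400x640x3 uint8, red, green, blue; 400x640 float32, m along the optical axis (not along the pixel's ray), 0 where there is no reading.
- robot.camera_info(name): a dict with "vfov" (degrees; the focal length in pixels is half the picture's height over the tangent of half this angle, whatever the lens; pixels are square), "cx", "cy" (the principal point, pixels), "view" (4x4, takes a point from world to camera coordinates); the wrist camera has in their place "T_tool_cam" (4x4, takes a point from camera to tool coordinates, whose origin is the TCP and whose axes are the flange's). Camera axes: x right, y down, z forward; pixel columns grow to the right and rows downward; lengths in m; the calibration is good to about 2 mm. A picture is of the moment at which its call begins: read the wrist's pose just before it. camera_info takes no time and is no camera call.
A pose or a line that the arm cannot do raises robot.Unreachable and nothing moves.
- robot.job_done(): hands the job in; it is judged then, once.
Readings, each from a call of its own:
- robot.read_t(): time.
- robot.read_qpos(): joint angles.
- robot.read_qvel(): joint speeds.
- robot.read_effort(): joint torques, N m.
- robot.read_position(): TCP position.
- robot.read_tcp_rot(): TCP orientation.
- robot.read_force(): force on the tool from outside, world axes, zero at the start.
- robot.read_ft_torque(): the same for the moment, N m.
- robot.read_grip_width(): opening from 0.0 (shut) to 1.0 (fully open).
- robot.read_finger_force(): force on a finger pad.
Only numpy, scipy, OpenCV 4.12 (cv2) and the standard library are available. Lean on these libraries where they do the work, as an engineer would, in place of code of your own. Each camera call takes 0.05 s, during which the arm holds its last target. There are 200 camera calls.

## Task

The coffee grinder has been cleaned and its bean hopper only stands loosely in the collar. Press the hopper down against its spring and twist it clockwise (seen from above) until it locks; only when it is locked, push the shutter lever at the hopper's neck clockwise to its end stop so that the shutter is fully open. Leave the cup, the glass and the sugar shaker where they stand.

Things in the scene. Friction and masses are not known exactly. Their poses are not given: they have to be found in the camera images.
- grinder: Steel and black coffee grinder, fixed to the worktop, 150 deep x 124 wide x 150 mm high without its hopper. Origin on the worktop under the hopper's axis; z up; -x is its front (side of the black grounds beaker), +y to the left of a user standing at its front. It does not move.
- collar (a point): Centre of the round collar on the grinder's top, 150 mm above the worktop, axes as the grinder's. 116 mm in diameter outside; inside are three bayonet slots for the hopper's lugs. Its rim has a long ridge at the front (locked mark) and a small round stud 69 degrees counter-clockwise of it seen from above (open mark); the rib on the hopper's neck points at one of them.
- lid_top (a point): Centre of the hopper's flat black lid (100 mm in diameter, one piece with the hopper), on the lid's upper face; z up. On the lid stands a dark wooden grip bar 56 long x 15 wide x 18 mm high, centred, along this point's x axis; beside the bar the lid is flat and can be pressed by fingertips. Lid height over the worktop: loose 216 mm, fully pressed 203, locked 209.
- hopper: Frosted clear bean hopper, loose, 0.2 to 0.4 kg, origin on its axis at its underside, axes as lid_top. A spring holds it up: 2 to 4 N start it down, 8 to 11 N hold it at the firm stop 13 mm lower. At least 10 mm down it turns clockwise 1.2 to 1.3 rad from loose to an end stop, its x axis then along the grinder's within 0.1 rad; let go there it springs up into locking notches. Unpressed it cannot turn.
- paddle (a point): Middle of the top edge of the shutter lever's upright aluminium paddle: 18 mm wide radially (71 to 89 mm from the hopper's axis), 6 mm thick, 36 mm tall below this point. x points radially outward from the hopper's axis, z up. The top edge is 1 mm below the lid's upper face. A thin arm joins it to the hopper's neck; it goes round with the hopper.
- shutter (a joint): Angle of the shutter lever about the hopper's axis relative to the hopper: 0 = shut (as at the start, within 0.1), grows as the paddle is pushed clockwise seen from above, 1.0 rad = end stop, shutter fully open. Moves with light friction (under 1 N at the paddle) and stays where it is left.
- espresso_cup: Striped white and black espresso cup, 65 x 88 x 50 mm, standing on the worktop near the grinder; bystander. Origin at the underside.
- sugar: Glass sugar shaker with white top, 70 mm in diameter, 127 mm high, near the grinder; bystander. Origin at the underside.
- glass: Clear drinking glass, 81 mm in diameter, 93 mm high, near the grinder; bystander. Origin at the underside.

How it is judged (in metres and radians):
On the way, in this order (a step that is already met when the one before it is completed fails the run):
1. the hopper is pressed down and twisted to its locked position, the shutter still shut (angle between the x axis of lid_top and the x axis of grinder, either way round below 0.15 rad and z of lid_top in the frame of grinder below 0.2115 m and horizontal distance between lid_top and grinder below 0.006 m and angle between lid_top's own z axis and vertical below 0.06 rad and value of joint shutter below 0.4 rad), for 0.2 s.
2. the shutter lever is pushed to its open end stop, the hopper staying locked (angle between the x axis of lid_top and the x axis of grinder, either way round below 0.15 rad and z of lid_top in the frame of grinder below 0.2115 m and horizontal distance between lid_top and grinder below 0.006 m and angle between lid_top's own z axis and vertical below 0.06 rad and value of joint shutter above 0.9 rad), for 0.2 s.
At the end, for the whole second after the job is handed in: The hopper is locked and still: x axis within 0.15 rad of the grinder's, lid 207.5 to 211.5 mm above the worktop, level within 0.06 rad, within 6 mm of the collar's axis; the shutter is open past 0.9 of 1.0 rad; cup, glass and shaker stand upright, moved 30 mm at most (all of step 2 and z of lid_top in the frame of grinder above 0.2075 m and angular speed of hopper below 0.1 rad/s and angle between each of espresso_cup, sugar, glass's own z axis and vertical below 0.15 rad); the robot touches nothing.
It fails at once if the shutter is opened while the hopper is not locked (value of joint shutter above 0.5 rad and (angle between the x axis of lid_top and the x axis of grinder, either way round above 0.3 rad or z of lid_top in the frame of grinder above 0.2135 m)).
It fails at once if the hopper is lifted out of the collar (z of lid_top in the frame of grinder above 0.235 m).
It fails at once if the espresso cup is moved more than 30 mm (distance of espresso_cup from where it was at the start of the episode above 0.03 m).
It fails at once if the sugar shaker is moved more than 30 mm (distance of sugar from where it was at the start of the episode above 0.03 m).
It fails at once if the drinking glass is moved more than 30 mm (distance of glass from where it was at the start of the episode above 0.03 m).
It also fails if it takes over 58 s, if anything falls off the work surface, if the arm or the gripper's body presses on something with over 40 N, if the wrist force passes 120 N, or if a joint passes its speed limit or range.

## Working session

There is one attempt and no reset: what is moved stays moved. The work goes in short steps, each a Python script; the robot and the scene stay as the last script left them, time stands still between calls to the robot, and variables do not carry over. Pictures are saved under pics/ and viewed, at most 10 in all, crops included, and the job is handed in when it is done.

```bash
mkdir -p pics; ls
python3 - <<'E'
from rig import robot
import numpy as np,cv2
for n in("top","side"):
    c=robot.camera_info(n);print(n,{k:np.round(v,4).tolist() for k,v in c.items() if k!='x'})
    p,d=robot.grab_frame(n);cv2.imwrite(f"pics/{n}0.png",p[:,:,::-1]);np.save(f"pics/{n}0.npy",d)
print(robot.camera_info("wrist"))
print(robot.read_t(),robot.read_tcp_rot())
E
```

```text
pics
top {'vfov': 49.2628, 'cx': 320.4165, 'cy': 202.0256, 'view': [[-0.0099, -1.0, -0.0004, -0.2318], [-0.9886, 0.0099, -0.1505, 0.4767], [0.1504, -0.001, -0.9886, 0.9953], [0.0, 0.0, 0.0, 1.0]]}
side {'vfov': 47.5497, 'cx': 325.8164, 'cy': 206.2543, 'view': [[0.8722, -0.4886, 0.0233, -0.4986], [-0.1901, -0.3824, -0.9042, 0.1356], [0.4507, 0.7842, -0.4264, 1.023], [0.0, 0.0, 0.0, 1.0]]}
{'vfov': 67.68699404053113, 'cx': 319.1819307760742, 'cy': 200.63602436095158, 'T_tool_cam': array([[-1.08468831e-03, -9.59028874e-01, -2.83306268e-01,
         7.63108615e-02],
       [ 9.99999051e-01, -7.99733053e-04, -1.12147250e-03,
         8.94532118e-04],
       [ 8.48955122e-04, -2.83307216e-01,  9.59028832e-01,
        -1.56821592e-01],
       [ 0.00000000e+00,  0.00000000e+00,  0.00000000e+00,
         1.00000000e+00]])}
0.1 [[ 9.69432403e-01 -2.45358454e-01 -2.12496337e-04]
 [-2.45358499e-01 -9.69431317e-01 -1.45933120e-03]
 [ 1.52058643e-04  1.46686074e-03 -9.99998913e-01]]
```

View pics/top0.png

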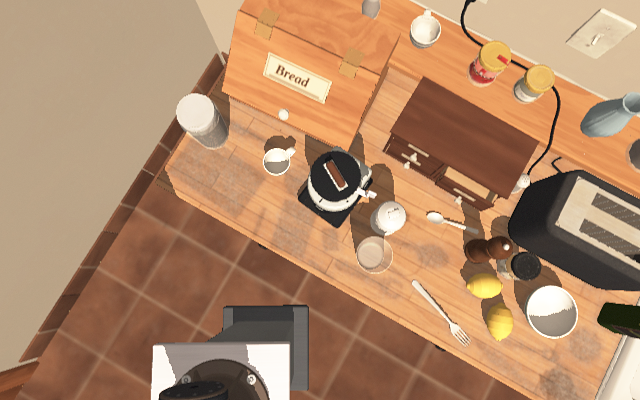

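View pics/side0.png

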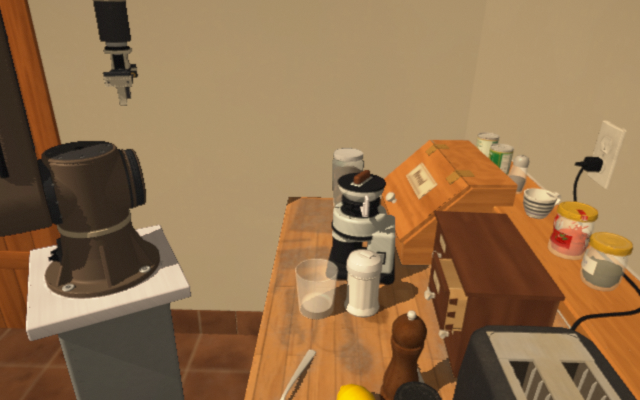

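The top view shows the hopper lid at about (335,177) with the brown bar, the paddle at about (367,193), the shaker at (388,217), the glass at (374,254) and the cup at (277,160). The side view shows the same layout. Next I'll localise roughly and move the wrist camera over it.

```bash
cat > h.py <<'E'
from rig import robot
import numpy as np,cv2
def cam(n):
    c=robot.camera_info(n);f=200/np.tan(np.radians(c['vfov']/2))
    K=np.array([[f,0,c['cx']],[0,f,c['cy']],[0,0,1]])
    if n=='wrist':
        T=np.eye(4);T[:3,:3]=robot.read_tcp_rot();T[:3,3]=robot.read_position()
        M=T@c['T_tool_cam']
    else: M=np.linalg.inv(c['view'])
    return K,M
def ray(K,M,uv,z):
    d=M[:3,:3]@np.linalg.inv(K)@np.array([uv[0],uv[1],1.]);o=M[:3,3]
    return o+d*(z-o[2])/d[2]
def R(yaw): # tool down, tool x at yaw deg
    a=np.radians(yaw);return np.array([[np.cos(a),np.sin(a),0],[np.sin(a),-np.cos(a),0],[0,0,-1.]])
E
python3 - <<'E'
from h import *
K,M=cam('top')
for n,p,z in(('lid',(335,177),.216),('bar1',(328,162),.234),('bar2',(344,188),.234),('paddle',(367,193),.215),('sugar',(392,212),.127),('glass',(374,243),.093),('cup',(277,155),.05),):
    print(n,ray(K,M,p,z).round(3))
L=ray(K,M,(335,177),.216)
for y in range(-180,180,30):
    # put the camera over lid: camera 76mm along tool x, looking back 16deg
    r=R(y);q=robot.ik([L[0]-.0,L[1],.36],r);print(y,None if q is None else np.round(q))
p=cv2.imread('pics/top0.png')[120:280,240:440];cv2.imwrite('pics/c.png',cv2.resize(p,None,fx=4,fy=4,interpolation=2)[:600])
E
```

```text
lid [ 0.496 -0.265  0.216]
bar1 [ 0.522 -0.252  0.234]
bar2 [ 0.471 -0.282  0.234]
paddle [ 0.464 -0.328  0.215]
sugar [ 0.437 -0.39   0.127]
glass [ 0.373 -0.353  0.093]
cup [ 0.586 -0.135  0.05 ]
-180 [ -8.   7.  -1.   0. -83. -82.]
-150 [ -8.   7.  -1.   0. -83. -52.]
-120 [ -8.   7.  -1.   0. -83. -22.]
-90 [ -8.   7.  -1.   0. -83.   8.]
-60 [ -8.   7.  -1.   0. -83.  38.]
-30 [ -8.   7.  -1.   0. -83.  68.]
0 [ -8.   7.  -1.   0. -83.  98.]
30 [ -8.   7.  -1.   0. -83. 128.]
60 [ -8.   7.  -1.   0. -83. 158.]
90 [  -8.    7.   -1.    0.  -83. -172.]
120 [  -8.    7.   -1.    0.  -83. -142.]
150 [  -8.    7.   -1.    0.  -83. -112.]
```

View pics/c.png

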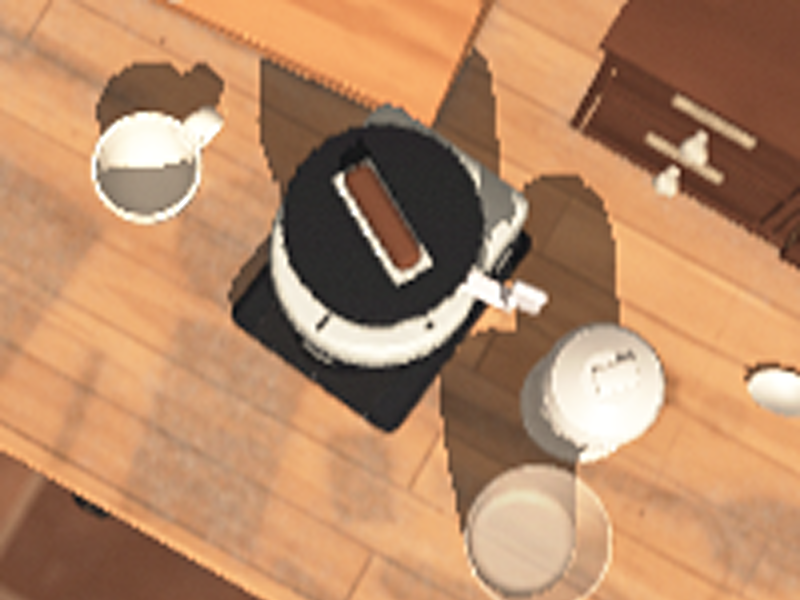

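The 4x crop shows the ridge at (322,322), the stud at (430,325), bar ends at (355,170) and (415,270), and the paddle at (530,295). So grinder yaw is about -38°, bar yaw about 33°, and the paddle points at about -115°. I'll lift, go above and look from close by.

Run:
```python
from h import *
K,M=cam('top');d=np.load('pics/top0.npy');v,u=np.mgrid[:400,:640]
P=np.stack([(u-K[0,2])/K[0,0]*d,(v-K[1,2])/K[1,1]*d,d],-1)@M[:3,:3].T+M[:3,3]
m=(d>0)&(u<400)&(u>220)&(v<270)
Q=P[m];print('max z',Q[:,2].max())
for r in(.15,.2,.25): print(r,Q[(np.hypot(Q[:,0]-.496,Q[:,1]+.265)<r)&(np.hypot(Q[:,0]-.496,Q[:,1]+.265)>.1),2].max())
p=robot.read_position();robot.servo_line([p[0],p[1],.38])
robot.goto([.496,-.265,.38],R(33))
robot.move_gripper(.6)
K,M=cam('wrist');img,dd=robot.grab_frame('wrist')
np.savez('pics/w1.npz',K=K,M=M,img=img,d=dd);cv2.imwrite('pics/w1.png',img[:,:,::-1]);print(robot.read_t(),robot.read_position(),robot.read_force())
```

```text
max z 0.23734708751184896
0.15 0.1301840235681847
0.2 0.17721240806002736
0.25 0.21043001191671606
5.525 [ 0.49600809 -0.26499268  0.37997285] [-0.45369662 -0.30865004 -0.75458441]
```

View pics/w1.png

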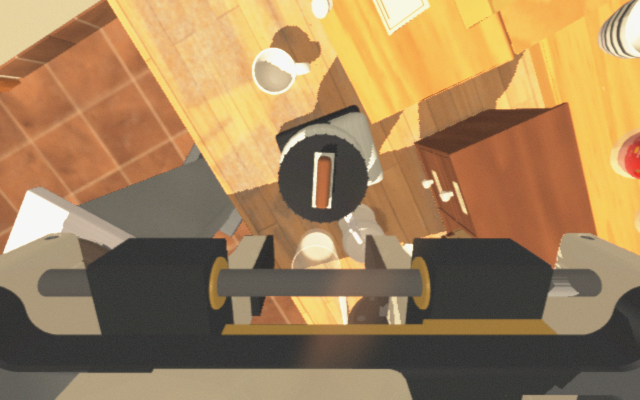

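The wrist view shows the lid at about (323,172), the bar nearly vertical from (324,152) to (322,208), and the paddle at about (355,220). I'll measure the lid ellipse and the bar.

Run:
```python
from h import *
z=np.load('pics/w1.npz');K,M,img=z['K'],z['M'],z['img']
hsv=cv2.cvtColor(img,cv2.COLOR_RGB2HSV);roi=np.zeros(img.shape[:2],bool);roi[110:235,265:385]=1
dark=((img.max(2)<75)&roi).astype(np.uint8)
cs=max(cv2.findContours(dark,0,2)[0],key=cv2.contourArea)
# top-down metric points: cast outline to lid plane; lid circle = r 50 mm robust
W=np.array([ray(K,M,c[0],.216)[:2] for c in cs])
c=np.array([.496,-.265])
for i in range(200):
    e=W-c;r=np.hypot(*e.T);k=abs(r-.05)<(.02 if i<50 else .004)
    c=c+(e[k]/r[k,None]*(r[k]-.05)[:,None]).mean(0)*1.5
print('lid',c,k.sum(),len(W),np.std(r[k]))
br=((hsv[...,0]<15)&(hsv[...,1]>110)&roi)
br[:140]=0;br[215:]=0;br[:,:300]=0;br[:,345:]=0
br=max(cv2.findContours(br.astype(np.uint8),0,2)[0],key=cv2.contourArea)
B=np.array([ray(K,M,b[0],.234)[:2] for b in br]);
print('bar',cv2.minAreaRect((B*1000).astype(np.float32)), B.mean(0))
pv=ray(K,M,(355,222),.215);print('paddle guess',pv,np.degrees(np.arctan2(*(pv[:2]-c)[::-1])))
big=cv2.resize(img[120:250,250:400],None,fx=4.5,fy=4.5,interpolation=2)[:,:,::-1];cv2.imwrite('pics/w1c.png',big)
```

```text
lid [ 0.50297616 -0.26543611] 151 154 0.0005808985747617517
bar ((502.7367248535156, -265.3101806640625), (54.639888763427734, 13.358956336975098), 29.84849739074707) [ 0.50058557 -0.26752121]
paddle guess [ 0.48095666 -0.3238864   0.215     ] -110.64249376425775
```

View pics/w1c.png

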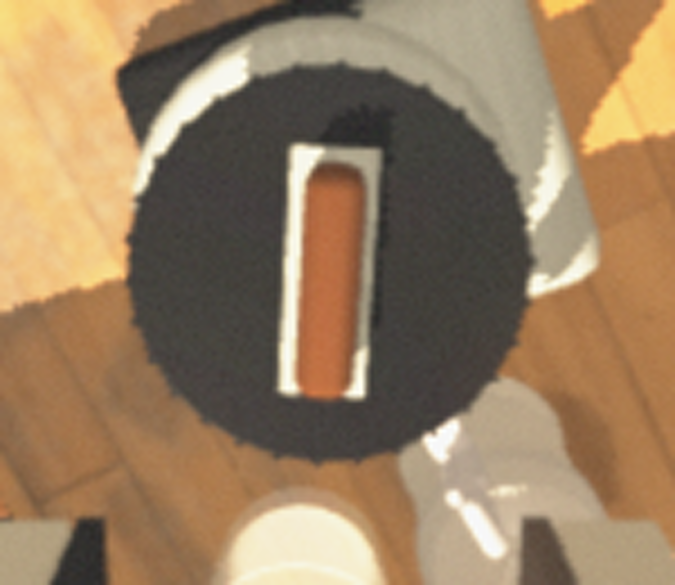

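The crop confirms a 30° bar with a clear lid either side of it. The paddle is at crop (478,525), clear of the fingers. Now I'll grip, press and twist with force guards.

Run:
```python
from h import *
r=R(29.85);x,y=.5029,-.2654
robot.goto([x,y,.26],r)
f0=robot.read_force();t0=robot.read_ft_torque();print('f0',f0)
z=.226
while z>.2125:
    robot.servo_line([x,y,z],speed=.05)
    if (robot.read_force()-f0)[2]>1: break
    z-=.0015
zc=robot.read_position()[2];print('contact',zc,robot.read_force()-f0)
z=zc+.001;robot.servo_line([x,y,z],speed=.05)
robot.move_gripper(0);print('grip',robot.read_grip_width(),robot.read_finger_force(),robot.read_force()-f0)
while z>.195:
    z-=.0015;robot.servo_line([x,y,z],speed=.05)
    f=robot.read_force()-f0
    print(round(z,4),f.round(1),(robot.read_position()[2]).round(4))
    if f[2]>20: break
print(robot.read_t(),robot.read_ft_torque()-t0,robot.read_qpos())
```

```text
f0 [0.33911666 1.21315657 1.68909206]
contact 0.21588821533447947 [-0.99326975 -0.52968294  1.95209389]
grip 0.1682550909730671 29.999274909496307 [-0.21030427 -0.35258662 -2.53401254]
0.2154 [-1.3  0.   1.7] 0.2157
0.2139 [-1.7 -0.   2.7] 0.214
0.2124 [-1.9 -0.3  3.5] 0.2126
0.2109 [-2.   0.1  3.6] 0.2112
0.2094 [-2.1  0.   4. ] 0.2098
0.2079 [-2.   0.3  6.8] 0.2084
0.2064 [-2.4  0.3  6.1] 0.207
0.2049 [-2.8  0.9  6.8] 0.2056
0.2034 [-2.7  1.4  7.6] 0.2042
0.2019 [-4.   2.  12.8] 0.2037
0.2004 [-7.2  3.7 21.2] 0.2036
14.5167 [ 2.32281111  2.6641124  -0.00585024] [-8.09489195e+00  1.14905920e+01 -1.50179592e+01  8.80371765e-02
 -6.33170326e+01  1.27959967e+02]
```

At the firm stop. Twisting.

Run:
```python
from h import *
x,y,z=.5029,-.2654,.2012;yaw=29.85
t0=None
while yaw>-52:
    yaw-=5 if yaw>-36 else 2
    robot.movej(robot.ik([x,y,z],R(yaw)))
    f=robot.read_force();t=robot.read_ft_torque();T=robot.read_tcp_rot();ya=np.degrees(np.arctan2(T[1,0],T[0,0]))
    print(round(yaw,1),ya.round(1),f.round(1),t.round(2))
    if abs(yaw-ya)>2.5: break
    if t0 is None:t0=t[2]
    if abs(t[2]-t0)>1.0:break
print(robot.read_t(),robot.read_position())
```

```text
24.9 24.9 [-2.9  2.5 15.4] [ 0.88  1.23 -0.15]
19.9 19.9 [-3.   1.7 14.8] [0.45 0.82 0.03]
14.9 14.9 [-2.   0.8 15.6] [0.6  0.75 0.02]
9.9 9.9 [-1.2  0.8 15.3] [ 0.63  0.66 -0.  ]
4.9 4.9 [-0.6  1.8 14. ] [ 0.35  0.65 -0.01]
-0.1 -0.1 [-2.5  1.1 14.3] [ 0.28  0.69 -0.01]
-5.1 -5.1 [-1.9  1.  13.2] [0.22 0.67 0.01]
-10.1 -10.1 [-1.2  0.3 15.5] [ 0.17  0.67 -0.04]
-15.1 -15.1 [-1.7  0.  14.7] [0.13 0.71 0.04]
-20.1 -20.1 [-0.9  0.3 14.4] [0.19 0.81 0.02]
-25.1 -25.1 [-2.  -0.4 15.3] [ 0.17  0.76 -0.06]
-30.1 -30.1 [-1.1  1.  14.7] [ 0.23  0.79 -0.02]
-35.1 -35.1 [-1.8  0.4 15. ] [ 0.26  0.87 -0.04]
-40.1 -40.1 [-1.4  1.  15.6] [ 0.3   0.98 -0.02]
-42.1 -42.1 [-2.3  0.3 15.1] [0.27 0.99 0.39]
-44.1 -44.0 [-2.5  0.7 14.5] [0.4  1.08 0.73]
-46.1 -46.0 [-2.1  2.  15.6] [0.49 1.22 0.8 ]
-48.1 -48.0 [-1.8  1.1 15.4] [0.28 0.95 0.85]
-50.1 -50.0 [-2.9 -0.4 14. ] [0.22 0.92 1.02]
19.2667 [ 0.50426726 -0.26645054  0.20366275]
```

The end stop came at about -41°. Now I'll ease back slightly, let the hopper rise into the notches, release and look.

Run:
```python
from h import *
x,y,z=.5029,-.2654,.2012
robot.movej(robot.ik([x,y,z],R(-47)))
print(robot.read_ft_torque())
for zz in(.205,.208,.2095): robot.servo_line([x,y,zz],speed=.05);print(zz,robot.read_force().round(1),robot.read_ft_torque().round(2))
robot.move_gripper(.6)
print(robot.read_force())
robot.servo_line([x,y,.24]);
robot.goto([x,y,.38],R(-41))
K,M=cam('wrist');img,dd=robot.grab_frame('wrist')
np.savez('pics/w2.npz',K=K,M=M,img=img,d=dd);cv2.imwrite('pics/w2.png',img[60:310,220:420,::-1].repeat(2,0).repeat(2,1));
hsv=cv2.cvtColor(img,cv2.COLOR_RGB2HSV);roi=np.zeros(img.shape[:2],bool);roi[110:235,265:385]=1
dark=((img.max(2)<75)&roi).astype(np.uint8)
cs=max(cv2.findContours(dark,0,2)[0],key=cv2.contourArea)
for zl in(.209,.216): 
    W=np.array([ray(K,M,c[0],zl)[:2] for c in cs],np.float32);print(zl,cv2.minEnclosingCircle(W*1000))
i=(slice(150,165),slice(295,305));print('depth lid z',)
v,u=np.mgrid[:400,:640];P=np.stack([(u-K[0,2])/K[0,0]*dd,(v-K[1,2])/K[1,1]*dd,dd],-1)@M[:3,:3].T+M[:3,3]
Pl=P[(dark>0)&(dd>0)];print(np.median(Pl,0),len(Pl))
z1=np.load('pics/w1.npz');m=(z1['img'].max(2)<75)&roi&(z1['d']>0);d1=z1['d'];P=np.stack([(u-K[0,2])/K[0,0]*d1,(v-K[1,2])/K[1,1]*d1,d1],-1)@z1['M'][:3,:3].T+z1['M'][:3,3];print('before',np.median(P[m],0))
br=((hsv[...,0]<15)&(hsv[...,1]>110)&roi)
br[:140]=0;br[215:]=0;br[:,:300]=0;br[:,345:]=0
br=max(cv2.findContours(br.astype(np.uint8),0,2)[0],key=cv2.contourArea)
print(cv2.minAreaRect((np.array([ray(K,M,b[0],.227)[:2] for b in br])*1000).astype(np.float32)))
print(robot.read_t())
```

```text
[0.1461925  0.86537822 0.613532  ]
0.205 [-3.7 -0.5 11. ] [-0.21  1.1   0.42]
0.208 [-1.4 -1.1  6.6] [-0.74  0.57  0.45]
0.2095 [-0.1 -3.1  1.5] [-1.04  0.08  0.46]
[-1.79144232 -0.2804034   2.05814477]
0.209 ((503.05718994140625, -266.6389465332031), 49.05588912963867)
0.216 ((504.2774963378906, -267.6986083984375), 48.00736618041992)
depth lid z
[ 0.50647958 -0.26870131  0.20766619] 4595
before [ 0.5071508  -0.25896687  0.21453244]
((503.26251220703125, -267.3765869140625), (12.812399864196777, 54.780174255371094), 48.65364074707031)
22.1
```

View pics/w2.png

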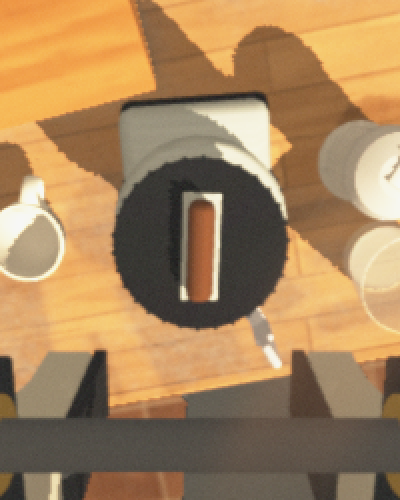

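The lid dropped from 0.2145 to 0.2077 in depth, so it is locked, with the bar at -41.3° along the grinder. The paddle is at crop (268,345), and the bystanders are undisturbed. Next I'll compute the paddle angle and push it along its arc.

Run:
```python
from h import *
z=np.load('pics/w2.npz');K,M=z['K'],z['M'];C=np.array([.503,-.2664])
for uv in((351,222),(354,231),(357,240)):
    p=ray(K,M,uv,.205)[:2]-C;print(np.hypot(*p),np.degrees(np.arctan2(p[1],p[0])))
p=ray(K,M,(354,232),.205)[:2]-C;pa=np.degrees(np.arctan2(p[1],p[0]))%360
print('paddle angle',pa)
def pose(a,zz): 
    t=np.radians(a);return [C[0]+.081*np.cos(t),C[1]+.081*np.sin(t),zz],R(a-180)
robot.move_gripper(0)
a=pa+30
for k in range(int(a),int(pa-57+10),-5):
    if robot.ik(*pose(k,.19)) is None: print('unreach',k)
robot.goto(*pose(a,.30))
for zz in(.215,.19): robot.servo_line(pose(a,zz)[0],speed=.08);print(robot.read_force().round(1))
img,_=robot.grab_frame('side');cv2.imwrite('pics/s3.png',cv2.resize(img[150:300,270:450,::-1],None,fx=4,fy=4))
print(robot.read_t())
```

```text
0.06140197424220769 176.38383055537534
0.0729907318851877 173.36374168297786
0.0849455604251731 171.14062300618536
paddle angle 172.8284532823094
[ 0.6 -0.3  0.4]
[ 0.7  0.6 -0.2]
25.925
```

View pics/s3.png

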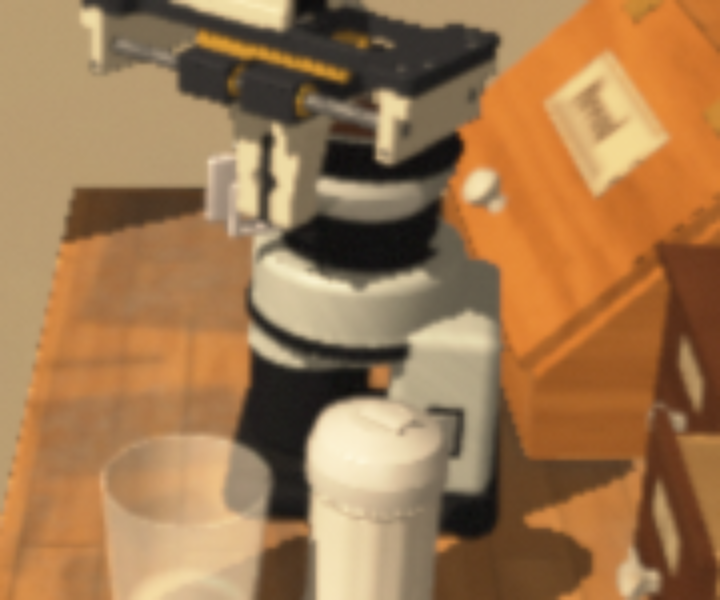

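The closed fingers stand at paddle height, on the paddle's counter-clockwise side, with nothing touched. Sweeping clockwise.

Run:
```python
from h import *
C=np.array([.503,-.2664])
def pose(a,zz=.19): 
    t=np.radians(a);return [C[0]+.081*np.cos(t),C[1]+.081*np.sin(t),zz],R(a-180)
a=202.8;f0=robot.read_force()
while a>122:
    a-=4 if a>145 else 1.5
    p,r=pose(a);robot.servo_line(p,r,speed=.05)
    f=robot.read_force()-f0;t=np.radians(a);ft=f[:2]@[-np.sin(t),np.cos(t)]
    print(round(a,1),round(ft,1),f.round(1))
    if ft>7 or np.abs(f).max()>12:break
print(robot.read_t())
img,_=robot.grab_frame('top');cv2.imwrite('pics/t4.png',cv2.resize(img[130:240,270:420,::-1],None,fx=5,fy=5))
```

```text
198.8 0.3 [1.4 0.2 0.1]
194.8 -0.7 [ 1.7  1.2 -0.7]
190.8 -0.2 [0.9 0.4 0.4]
186.8 -0.1 [1.  0.2 0.2]
182.8 0.3 [ 1.6 -0.2  0.3]
178.8 0.1 [ 0.8 -0.1 -0.3]
174.8 0.5 [ 1.1 -0.6  0.9]
170.8 0.2 [ 1.4 -0.5  0.1]
166.8 0.1 [ 1.2 -0.4  0.4]
162.8 -0.9 [0.9 0.7 0.6]
158.8 -1.4 [ 1.5  0.9 -0.2]
154.8 -0.3 [ 1.2 -0.2 -1.1]
150.8 -1.9 [ 2.   1.1 -0.1]
146.8 -0.7 [1.  0.2 0.3]
142.8 -1.0 [ 1.7 -0.   0.5]
141.3 -1.4 [ 1.8  0.4 -0.3]
139.8 -0.6 [ 0.5  0.3 -0.1]
138.3 -1.2 [1.1 0.6 0.8]
136.8 -1.1 [ 1.   0.5 -0.3]
135.3 -0.3 [ 1.2 -0.8  0.3]
133.8 -0.5 [ 0.9 -0.3  0.3]
132.3 -0.1 [-0.2  0.4 -0.2]
130.8 0.4 [ 0.3 -1.  -0.5]
129.3 4.7 [-3.5 -3.1  1.9]
127.8 6.9 [-5.1 -4.6  2.8]
126.3 10.4 [-7.9 -6.8  3.2]
32.675
```

Clear end stop. I'll back off, retreat and check.

Run:
```python
from h import *
C=np.array([.503,-.2664])
def pose(a,zz=.19): 
    t=np.radians(a);return [C[0]+.081*np.cos(t),C[1]+.081*np.sin(t),zz],R(a-180)
robot.servo_line(*pose(136),speed=.08);robot.servo_line(*pose(145),speed=.08)
robot.servo_line(pose(145,.38)[0]);robot.goto([C[0],C[1],.38],R(-41))
robot.dwell(.3)
K,M=cam('wrist');img,dd=robot.grab_frame('wrist')
cv2.imwrite('pics/w5.png',img[60:310,220:420,::-1].repeat(2,0).repeat(2,1))
v,u=np.mgrid[:400,:640];P=np.stack([(u-K[0,2])/K[0,0]*dd,(v-K[1,2])/K[1,1]*dd,dd],-1)@M[:3,:3].T+M[:3,3]
roi=np.zeros(dd.shape,bool);roi[130:225,270:375]=1
print(np.median(P[roi&(img.max(2)<75)&(dd>0)],0),robot.read_t(),ray(K,M,(265,210),.205))
```

```text
[ 0.5052647  -0.26781019  0.20768378] 35.5417 [ 0.51911331 -0.19681448  0.205     ]
```

View pics/w5.png

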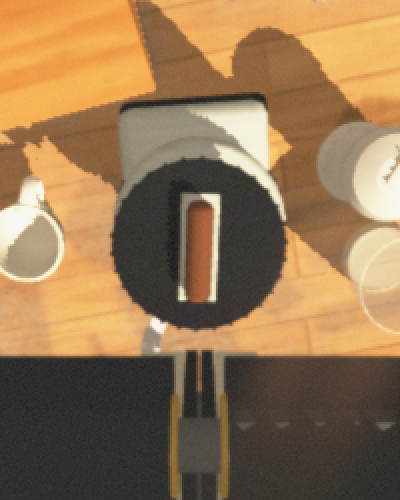

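The paddle has moved from lower right to lower left of the lid, crop (153,335), which is about 60°. The lid is still at the locked height and the bystanders have not moved. Handing in.

```bash
python3 -c "
from rig import robot
print(robot.job_done())"
```

```text
the job is handed in; nothing more can be done
None
```

I locked the hopper in its collar, then pushed the shutter lever clockwise to its end stop. The cup, glass and shaker showed no movement in the last picture, and the job was handed in at about 36 s on the robot clock with no verdict returned.

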